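# Hang the job board and hold the spring clip open on it

## Robot

A 6-joint arm with a two-finger parallel gripper is mounted at the origin on the work surface; the furniture and walls round the work are solid. World frame = base frame: x ahead of the robot, y to its left, z up, the work surface at z = 0. Lengths are in m, angles in rad, forces in N, time in s.
With the tool pointing down it reaches from about 0.225 to 0.875 m from the base axis. Payload 3.4 kg.
Tool frame: the origin (TCP) lies on the centre line of the jaws, within the pads' length; the fingertips stand 17 mm ahead of it and the grasp point (between the pads) lies 2 mm behind it (nose_length is the distance from the TCP to the fingertips, in m); z points along the fingers, y is the line along which they close (so a half turn about z gives the same grasp; the last joint's range is limited). The gripper opens to 85 mm and grips with 20 to 120 N. Pads are 22 mm wide; open, the fingers measure 114 mm over their backs; the gripper's body (76 mm by 85 mm) begins 54 mm behind the grasp point. The pads swing forward as they close: fully open they stand 13 mm farther back than shut.
Start: joints at [-1.37, 0.276, 1.505, -0, 1.361, -0.121], TCP at [0.182, -0.546, 0.248] pointing down, gripper open.
Joint ranges: [-2.89, 2.89], [-0.75, 2.08], [0.22, 2.7], [-1.18, 4.32], [0.11, 2.71], [-2.7, 2.7]. Speed limits (rad/s): [2.57, 2.57, 3.14, 3.14, 3.14, 3.14].

## Interface

Orientations are given as a unit quaternion [w, x, y, z].
In Python, from rig import get_state, get_image, sign_off, find_in, place_of, nose_length gives the robot as it stands.
- The arm moves only by the tool apply_moves, never from a script. Its argument "deltas" is one flat list of numbers, 5 for each row, row after row: the finger opening in mm, from 0 to 85.4, then the shift along the tool's x, y, z in mm, then the turn about the tool's z in degrees. A call has 1 to 12 rows; each row is the pose to reach, as a shift and turn from the pose commanded when the call began, along the tool's axes at that moment; what a row does not reach only later rows make up. A row lasts 1/12 s, in which the tool goes at most 41.7 mm and 7.16 degrees, less where a joint would pass 70% of its speed; a pose out of reach is approached as far as the arm can. A call with a gripper value outside its range is refused whole. The fingers move at their own pace and stop on an object; "squeeze" is the grip in N (left out, the last holds). Time passes only in rows, so rows that repeat a pose let the fingers close. It gives the time, the measured TCP pose, the force, the opening and the grip force at its end, in the units of the state.
- get_state(): the state, without advancing time (a new reading comes with each control period).
- get_image(name): name is "scene" or "top" or "wrist"; returns a dict with "frame" (400x640x3 uint8, red, green, blue), "K" (3x3 intrinsics, pixels), "position" and "orientation" of the camera in the world. Camera axes: x right, y down, z forward; pixel columns grow to the right and rows downward; lengths in m; the calibration is good to about 2 mm. A picture is of the moment at which its call begins. There is no depth.
- sign_off(): hands the job in; it is judged then, once.
Trained networks look in a picture, given as the dict that the camera call returned (one of the last four; its "shot" number tells which), for a name from the list of things; names that differ only in an ending like _2 or _b are one class to them, and where a whole thing is asked for, a point or a joint stands for the part that bears it (a point fixed in the world has none). Each returns a list of dicts, best first, with "score" (0 to 1); they miss things now and then, are a little off and sometimes report something else, mostly with a low value. They report only what shows in the picture. A call takes as long as a camera call.
- find_in(query, picture): "point" ([column, row] in pixels, amid what is visible of it).
- place_of(query, picture): "point" ([column, row] in pixels: a listed point, or the origin of a listed thing).
The state is a dict: "clock": time; "qpos": joint angles; "qd": joint speeds; "effort": joint torques, N m; "position": TCP position; "ee_rot": TCP orientation; "contact_force": force on the tool from outside, world axes, zero at the start; "moment": the same for the moment, N m; "width": finger opening in m; "gripper_force": force on a finger pad.
Only numpy, scipy, OpenCV 4.12 (cv2) and the standard library are available. Lean on these libraries where they do the work, as an engineer would, in place of code of your own. Each camera call takes 0.05 s, during which the arm holds its last target. There are 200 camera calls.

## Task

Lift the metal job board out of its slotted block and hang it by its bar handle on the two prongs of the hook stand, then let go of it. Then squeeze the spring clip open, lift it off its rail, and bring it wide open down over the board's top edge, on the flat part to either side of the handle, jaws well down on both faces but not touching the board, ready for a sheet to be slipped in. Finish while still holding the clip like that, squeezed wide open in the gripper with the board hanging still: do not let go.

Things in the scene. Friction and masses are not known exactly. Their poses are not given: they have to be found in the camera images.
- board: job board, loose, about 220 g: plain aluminium plate, upright, 5 mm thick (its x), 180 mm wide (y), 100 mm high (z up), with a steel bar handle on its top edge. Origin: centre of the plate's lower edge. Beside the handle the top edge is bare from 49 to 90 mm off the middle, on both sides. Starts standing 24 mm deep in the block's slot
- board_handle (a point): centre of the handle's bar, 157 mm above the board's origin. The bar runs along the board's y, 104 mm long, 10 mm thick (x), 14 mm high (underside 150 mm above the origin), on two legs 8 x 8 mm at y = +45 and -45 mm: the window under it is 82 mm wide, 50 mm high
- board_edge_left (a point): point on the board's top edge (100 mm above the board's origin), 70 mm to its +y side: middle of the bare edge beside the handle
- board_edge_right (a point): the same on the board's -y side
- block: wooden block, fixed, 70 x 130 x 54 mm, with a slot along its y, 8 mm wide, 24 mm deep, open at both ends, in which the board stands. Origin: centre of its underside
- stand: hook stand, fixed: dark steel base plate and two 8 mm steel rods at y = +27 and -27 mm (space between them free but for a low crossbar at 60 mm) that rise at x = +45 mm, bend and run level to -x as prongs. Prong tops are at z = 206 mm from x = +39 to -25 mm; the upturned tips at x = -33 mm reach z = 222 mm. Origin: foot on the bench, z up; prongs point to its -x
- stand_seat (a point): midway between the prongs, level with their upper side (z = 206 mm) and at x = +5 mm of the stand: the underside of the handle's bar rests here, or up to 20 mm nearer the tips or the posts
- rail_block: wooden block, fixed, 60 x 100 x 70 mm, with an upright steel strip along its y on top, 4 mm thick, 80 mm long, 25 mm high, on which the clip is clamped. Origin: centre of its underside
- clip: steel spring clip, loose, 90 g, like a big peg, 26 mm wide (y), clamped over the strip: jaws down, two flat handle plates up. Origin: on its pivot; z up, y along the pivot and strip, x across it. Jaw tips 42 mm below the pivot. Squeezing the plates together along x opens the jaws; fully open they gape 33 mm, tips 37 mm below the pivot; throat closed by the pivot pin, r 4 mm
- clip_grip (a point): between the handle plates, 32 mm above the pivot: where to squeeze. At the start the plates slope outward, tops 41 mm above the pivot, 60 mm over their outsides (along x); fully open they stand upright and parallel, 24 mm over their outsides, tops 48 mm above the pivot. It takes about 4 N here to start opening and 9 N to open fully, against a stop; a 20 N grip does it
- clip_mouth (a point): middle of the clip's mouth, just above the jaw tips, 36 mm below the pivot
- clip_jaw_a (a joint): opening of one jaw in rad (the other turns by the same angle, outward too): 0 clamped on the 4 mm strip, 0.40 fully open against its stop

How it is judged:
On the way:
1. the board hangs upright by its handle on both prongs, let go (x of board_handle in the frame of stand between -0.028 and 0.042 m and y of board_handle in the frame of stand between -0.016 and 0.016 m and z of board_handle in the frame of stand between 0.208 and 0.22 m and angle between board's own z axis and vertical below 0.2 rad and contact force between board and stand above 1 N and contact force between board and the fingers below 0.1 N and linear speed of board below 0.05 m/s), for 0.3 s.
At the end, for the whole second after the job is handed in: Board hanging still on both prongs, within 0.2 rad of upright, not touched; clip held only by the fingers, each jaw open 0.30 rad or more, in line within 0.3 rad, mouth at least 8 mm below the top edge, 50-90 mm from the middle, a jaw on each face, not touching the board (x of board_handle in the frame of stand between -0.028 and 0.042 m and y of board_handle in the frame of stand between -0.016 and 0.016 m and z of board_handle in the frame of stand between 0.208 and 0.22 m and angle between board's own z axis and vertical below 0.2 rad and contact force between board and stand above 1 N and contact force between board and the arm below 0.1 N and contact force between board and the fingers below 0.1 N and linear speed of each of board, clip below 0.03 m/s and value of joint clip_jaw_a above 0.3 rad and contact force between clip and the fingers above 4 N and contact force between clip and board below 0.3 N and contact force between clip and stand below 0.1 N and angle between the y axis of clip and the y axis of board, either way round below 0.3 rad and angle between clip's own z axis and vertical below 0.35 rad and x of clip_mouth in the frame of board between -0.014 and 0.014 m and z of clip_mouth in the frame of board between 0.06 and 0.092 m and (y of clip_mouth in the frame of board between 0.05 and 0.09 m or y of clip_mouth in the frame of board between -0.09 and -0.05 m)); the arm keeps its last pose, push and grip.
It also fails if it takes over 72 s, if anything falls off the work surface, if the arm or the gripper's body presses on something with over 40 N, if the wrist force passes 120 N, or if a joint passes its speed limit or range.

## Working session

There is one attempt and no reset: what is moved stays moved. The work goes in short steps, Python scripts to look and compute and a tool call to move; the robot and the scene stay as the last step left them, time stands still between calls to the robot, and variables do not carry over. Pictures are saved under pics/ and viewed, at most 10 in all, crops included, and the job is handed in when it is done.

Besides the shell and the picture viewer there is one more tool, called after "Emit:" as a command line: name --argument value ..., lists and objects as JSON in quotes. apply_moves: Moves the arm, as the interface text tells. Its arguments: {"type":"object","properties":{"deltas":{"type":"array"},"squeeze":{"type":"number"}},"required":["deltas"]}

```bash
ls; mkdir -p pics; cat > h.py <<'E'
import numpy as np, cv2
from scipy.spatial.transform import Rotation as R
from rig import *
def rot(q): return R.from_quat([q[1],q[2],q[3],q[0]]).as_matrix()
def ray(im,p):
    d=rot(im["orientation"])@np.linalg.solve(np.array(im["K"]),[p[0],p[1],1.]); return np.array(im["position"]),d/np.linalg.norm(d)
def tri(rs):
    A=0;b=0
    for o,d in rs:
        P=np.eye(3)-np.outer(d,d);A=A+P;b=b+P@o
    x=np.linalg.solve(A,b); return x,[np.linalg.norm((np.eye(3)-np.outer(d,d))@(x-o)) for o,d in rs]
def atz(im,p,z):
    o,d=ray(im,p); return o+d*(z-o[2])/d[2]
def proj(im,X):
    c=rot(im["orientation"]).T@(np.array(X)-np.array(im["position"])); u=np.array(im["K"])@c; return u[:2]/u[2]
def save(im,n): cv2.imwrite("pics/"+n,cv2.cvtColor(im["frame"],cv2.COLOR_RGB2BGR))
E
python3 - <<'E'
from h import *
s=get_image("scene");t=get_image("top")
save(s,"s0.png");save(t,"t0.png")
print(get_state()["position"],get_state()["ee_rot"],nose_length)
for im in(s,t): print(im["position"],im["orientation"],im["K"][0][0])
for q in ["board","board_handle","board_edge_left","board_edge_right","block","stand","stand_seat","rail_block","clip","clip_grip","clip_mouth"]:
    a=place_of(q,s);b=place_of(q,t)
    print(q,[(np.round(x["point"],1).tolist(),round(x["score"],2)) for x in a[:2]],[(np.round(x["point"],1).tolist(),round(x["score"],2)) for x in b[:2]])
    if a and b:
        x,e=tri([ray(s,a[0]["point"]),ray(t,b[0]["point"])]);print("   ",x.round(4),np.round(e,4))
E
```

```text
pics
[ 0.18179504 -0.54504652  0.24754552] [-8.16318443e-04  9.87083268e-01  1.60205978e-01 -1.12365490e-05] 0.017
[0.03074668 0.72290873 1.08878143] [ 0.09823186 -0.29075871  0.89644451 -0.31968283] 470.3198884019528
[0.33609017 0.08993206 1.58830015] [-0.03605496  0.71415534 -0.69779099  0.04207035] 510.8575122692601
board [([311.0, 255.4], 0.93)] [([289.9, 233.8], 0.5)]
    [0.4208 0.1877 0.0312] [0.0036 0.0036]
board_handle [([314.8, 217.6], 0.71)] [([291.0, 229.6], 0.51)]
    [0.4222 0.1744 0.1828] [0.001 0.001]
board_edge_left [([288.9, 240.3], 0.55)] [([266.6, 219.3], 0.6)]
    [0.4501 0.2452 0.1469] [0.0011 0.0011]
board_edge_right [([335.9, 221.0], 0.69)] [([310.7, 239.2], 0.79)]
    [0.3978 0.1198 0.1289] [0.0008 0.0008]
block [([314.5, 257.7], 0.8)] [([295.2, 236.3], 0.94)]
    [0.4168 0.1738 0.0049] [0.0058 0.0058]
stand [([213.5, 301.0], 0.98)] [([439.4, 226.5], 0.38), ([290.5, 232.4], 0.29)]
    [0.4665 0.1212 0.1903] [0.3472 0.3472]
stand_seat [([200.9, 254.3], 0.96)] [([202.5, 171.7], 0.57)]
    [0.5689 0.4173 0.1955] [0.0069 0.0069]
rail_block [([381.5, 165.7], 0.75)] [([425.1, 224.7], 0.77), ([296.2, 236.4], 0.64)]
    [ 0.4576 -0.2357 -0.012 ] [0.0009 0.0009]
clip [([396.9, 139.1], 0.74), ([289.9, 242.2], 0.67)] [([438.8, 226.6], 0.65)]
    [ 0.4382 -0.2552  0.1021] [0.0075 0.0075]
clip_grip [([393.4, 130.0], 0.51)] [([443.1, 221.9], 0.54)]
    [ 0.4534 -0.2608  0.1259] [0.0041 0.0041]
clip_mouth [([393.0, 146.3], 0.62)] [([432.0, 226.5], 0.46)]
    [ 0.4395 -0.2393  0.0837] [0.0073 0.0073]
```

View pics/s0.png

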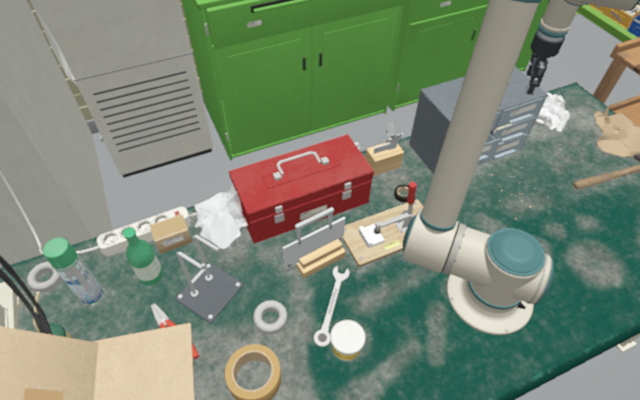

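View pics/t0.png

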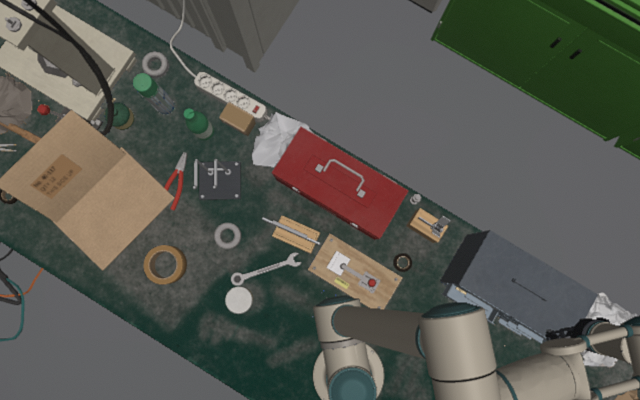

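```bash
python3 - <<'E'
import cv2,numpy as np
s=cv2.imread("pics/s0.png");t=cv2.imread("pics/t0.png")
def c(i,x,y,w): 
    k=266/w; return cv2.resize(i[y:y+w,x:x+w],(266,266),interpolation=cv2.INTER_CUBIC)
a=np.hstack([c(s,170,240,80),c(s,275,200,80),c(s,355,110,70)])
b=np.hstack([c(t,180,145,70),c(t,255,200,70),c(t,400,190,70)])
cv2.imwrite("pics/c0.png",np.vstack([a,b]))
E
```

```text
(no output)
```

View pics/c0.png

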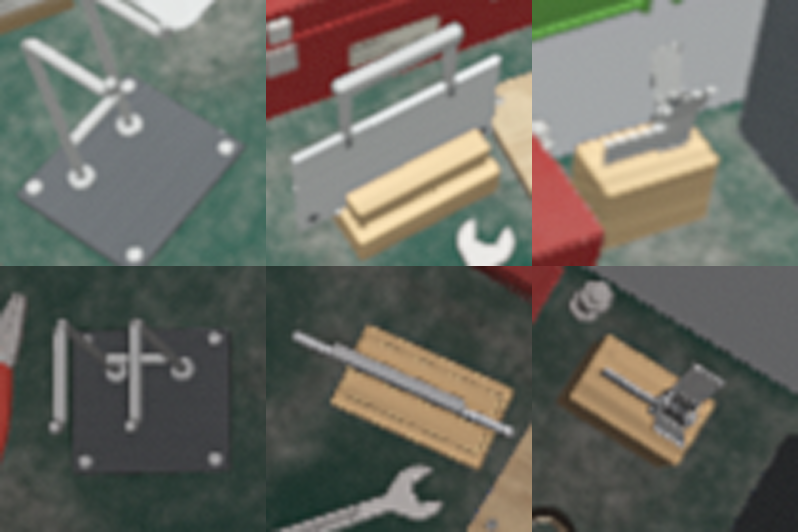

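```bash
cat > fit.py <<'E'
from h import *
from scipy.optimize import least_squares
def fit(obs,x0):
    # obs: (im, local xyz mm, pixel); z fixed
    def f(p):
        c,s=np.cos(p[2]),np.sin(p[2]);r=[]
        for im,l,u in obs:
            l=np.array(l)/1000
            r+=list(proj(im,[p[0]+c*l[0]-s*l[1],p[1]+s*l[0]+c*l[1],l[2]])-u)
        return r
    o=least_squares(f,x0,loss="soft_l1");print(o.x.round(4),"yawdeg",np.degrees(o.x[2]).round(2));print(np.round(f(o.x),1).reshape(-1,2).tolist());return o.x
E
python3 - <<'E'
from fit import *
S=get_image("scene");T=get_image("top")
for sg in(1,):
  print("stand")
  # which prong is +y: try both prong assignments
  for a in(27,-27):
    fit([(T,(-33,a,222),(194.5,187.4)),(T,(-33,-a,222),(214.2,187.4)),(T,(42,a,204),(196.3,160.5)),(T,(42,-a,204),(215.8,160.5)),
     (S,(-33,a,222),(203.1,266.5)),(S,(42,a,204),(178.4,253.5))],[.57,.42,2.5 if a>0 else -.7])
    fit([(T,(-33,a,222),(194.5,187.4)),(T,(-33,-a,222),(214.2,187.4)),(T,(42,a,204),(196.3,160.5)),(T,(42,-a,204),(215.8,160.5)),
     (S,(-33,a,222),(203.1,266.5)),(S,(42,a,204),(178.4,253.5))],[.57,.42,1.0])
print("board")
fit([(T,(0,90,130),(262.6,218.2)),(T,(0,-90,130),(319.7,243.9)),(T,(0,52,194),(273.2,221.3)),(T,(0,-52,194),(307.9,237.4)),
 (S,(0,90,130),(283.7,247.5)),(S,(0,-90,130),(344.8,218.6)),(S,(0,52,194),(296.4,225.6)),(S,(0,-52,194),(333.4,209.6))],[.42,.18,-.4])
print("rail")
fit([(T,(30,50,70),(420.5,208.7)),(T,(30,-50,70),(447.6,225.8)),(T,(-30,-50,70),(438.9,241.8)),(T,(-30,50,70),(410,223.9)),(T,(0,40,95),(418.9,217.9)),
 (S,(30,50,70),(366.6,148.9)),(S,(-30,-50,70),(403.4,152.1)),(S,(-30,50,70),(376,161.3)),(S,(0,40,95),(374.7,148.1))],[.45,-.24,-.5])
E
```

```text
stand
[0.5608 0.4114 0.0468] yawdeg 2.68
[[-0.8, 0.0], [-0.4, -0.4], [-0.8, 0.8], [-0.6, 0.4], [0.1, -3.1], [0.6, -2.0]]
[0.5608 0.4114 0.0468] yawdeg 2.68
[[-0.8, 0.0], [-0.4, -0.4], [-0.8, 0.8], [-0.6, 0.4], [0.1, -3.1], [0.6, -2.0]]
[0.5597 0.4637 0.0365] yawdeg 2.09
[[-0.3, -0.4], [-40.1, -0.1], [-0.1, 0.4], [-39.3, 0.7], [0.1, -3.8], [0.9, -2.9]]
[0.5633 0.4121 1.2408] yawdeg 71.09
[[24.1, -18.3], [-2.9, 0.2], [-1.8, 0.4], [-28.7, 18.7], [3.9, -35.0], [-0.7, -1.3]]
board
[ 0.4201  0.1773 -0.4013] yawdeg -23.0
[[-0.3, 0.0], [-0.1, 0.3], [-1.0, 0.6], [-1.1, 0.2], [-0.5, -0.3], [0.6, -2.0], [-0.2, -0.4], [0.3, -2.4]]
rail
[ 0.4501 -0.2296 -0.5229] yawdeg -29.96
[[-1.2, -0.5], [0.7, -0.2], [-0.6, 1.0], [-0.7, 1.4], [-0.1, -0.1], [-0.3, -1.1], [1.2, -0.9], [-0.3, -0.4], [0.0, -0.7]]
```

```bash
cat > d.py <<'E'
import sys
from h import *
def d(x,y,z,yaw):
    st=get_state();M=rot(st["ee_rot"]);v=M.T@(np.array([x,y,z])-st["position"])
    cy=np.degrees(np.arctan2(M[1,0],M[0,0]));t=-(yaw-cy);t=(t+180)%360-180
    print("now",np.round(st["position"],4),"yaw",cy.round(2),"tilt",np.degrees(np.arccos(-M[2,2])).round(2),"q",np.round(st["qpos"],2),"t",round(st["clock"],2),"w",round(st["width"],4),"F",np.round(st["contact_force"],1)); print("d mm",(v*1000).round(1),"turn",round(t,2))
if __name__=="__main__":
    a=list(map(float,sys.argv[1:]))
    for i in range(0,len(a),4): d(*a[i:i+4])
E
python3 d.py .182 -.546 .42 18.4 .42 .177 .42 67 .42 .177 .32 67
```

```text
now [ 0.1819 -0.5455  0.2483] yaw 18.44 tilt 0.01 q [-1.37  0.28  1.5  -0.    1.36 -0.12] t 1.3 w 0.0853 F [ 0.6  0.7 -0.2]
d mm [  -0.     0.5 -171.7] turn 0.04
now [ 0.1819 -0.5455  0.2483] yaw 18.44 tilt 0.01 q [-1.37  0.28  1.5  -0.    1.36 -0.12] t 1.3 w 0.0853 F [ 0.6  0.7 -0.2]
d mm [ 454.4 -610.1 -171.8] turn -48.56
now [ 0.1819 -0.5455  0.2483] yaw 18.44 tilt 0.01 q [-1.37  0.28  1.5  -0.    1.36 -0.12] t 1.3 w 0.0853 F [ 0.6  0.7 -0.2]
d mm [ 454.4 -610.1  -71.8] turn -48.56
```

Emit:
apply_moves --deltas '[85,0,0,-170,0,85,0,0,-170,0,85,0,0,-170,0,85,0,0,-170,0,85,0,0,-170,0,85,454,-610,-172,-48.6,85,454,-610,-172,-48.6,85,454,-610,-172,-48.6,85,454,-610,-172,-48.6,85,454,-610,-172,-48.6,85,454,-610,-172,-48.6,85,454,-610,-172,-48.6]'

```text
clock: 2.3
position: [0.2731, -0.2664, 0.419]
ee_rot: [0.0, 0.832, 0.554, 0.0]
contact_force: [1.5, 0.6, 0.4]
width: 0.0848
gripper_force: 0.0
```

```bash
python3 d.py .42 .177 .32 67
```

```text
now [ 0.2731 -0.2664  0.419 ] yaw 67.32 tilt 0.05 q [-0.96 -0.08  1.5   0.    1.72 -0.56] t 2.3 w 0.0848 F [1.5 0.6 0.4]
d mm [465.8 -35.6  98.9] turn 0.32
```

Emit:
apply_moves --deltas '[85,466,-36,99,0.3,85,466,-36,99,0.3,85,466,-36,99,0.3,85,466,-36,99,0.3,85,466,-36,99,0.3,85,466,-36,99,0.3,85,466,-36,99,0.3,85,466,-36,99,0.3,85,466,-36,99,0.3,85,466,-36,99,0.3,85,466,-36,99,0.3,85,466,-36,99,0.3]'

```text
clock: 3.3
position: [0.4221, 0.1789, 0.3187]
ee_rot: [-0.001, 0.834, 0.552, 0.0]
contact_force: [0.9, -1.1, -0.2]
width: 0.085
gripper_force: 0.0
```

```bash
python3 - <<'E'
from h import *
from d import d
w=get_image("wrist");save(w,"w1.png");print(w["position"],w["orientation"],w["K"][0][0])
d(.42,.177,.32,67)
for q in ["board","board_handle","board_edge_left","board_edge_right"]:
    print(q,[(np.round(x["point"],1).tolist(),round(x["score"],2)) for x in place_of(q,w)[:2]])
for n,X in dict(handle=(.4201,.1773,.187)).items(): print(proj(w,X))
E
```

```text
[0.45006007 0.24212711 0.44368013] [ 0.1360785   0.97032591 -0.19789106 -0.02809619] 335.52199193259827
now [0.4227 0.1802 0.318 ] yaw 67.0 tilt 0.23 q [0.25 0.06 1.6  0.   1.48 0.65] t 3.35 w 0.0851 F [0.3 3.3 0.3]
d mm [-4.  -1.3 -2. ] turn 0.0
board []
board_handle [([323.7, 191.1], 0.74)]
board_edge_left [([324.3, 96.4], 0.96)]
board_edge_right [([320.3, 240.0], 0.68)]
[319.23194662 191.87932887]
```

View pics/w1.png

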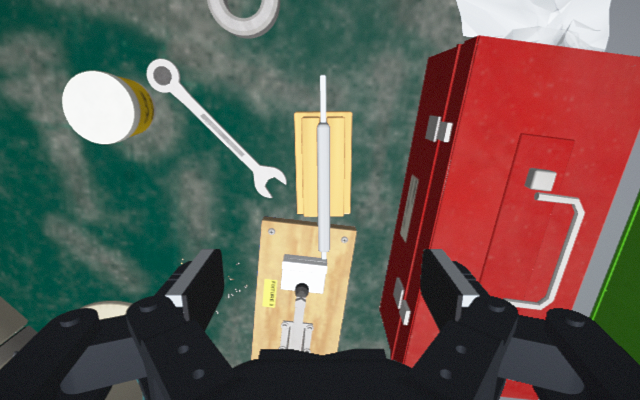

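Emit:
apply_moves --deltas '[55,0,0,0,0,55,0,0,0,0]'

```text
clock: 3.72
position: [0.4216, 0.1735, 0.3206]
ee_rot: [0.0, 0.836, 0.549, 0.0]
contact_force: [-0.1, -0.1, 0.1]
width: 0.0634
gripper_force: 0.0
```

```bash
python3 - <<'E'
from fit import *
from d import d
w=get_image("wrist");T=get_image("top");S=get_image("scene")
d(.42,.177,.32,67)
g=cv2.cvtColor(w["frame"],cv2.COLOR_RGB2GRAY)
for r in (85,95,105,130,160,185,210,240,250): print(r,g[r,308:340].tolist())
print(g[60:90,323].tolist(), g[112:132,324].tolist(),g[240:275,325].tolist())
print([(np.round(x["point"],1).tolist(),round(x["score"],2)) for x in place_of("board_handle",w)[:2]])
print(proj(w,(.4201,.1773,.194)))
E
```

```text
now [0.4217 0.1738 0.3205] yaw 66.64 tilt 0.05 q [ 0.24  0.06  1.6  -0.    1.48  0.65] t 3.87 w 0.055 F [-1.   0.  -0.4]
d mm [ 2.3 -2.8  0.5] turn -0.36
85 [94, 96, 98, 102, 106, 111, 110, 111, 115, 182, 243, 248, 247, 248, 228, 150, 109, 102, 100, 96, 90, 94, 95, 102, 105, 106, 107, 107, 104, 108, 110, 114]
95 [119, 117, 118, 118, 117, 119, 117, 118, 120, 153, 240, 248, 247, 248, 247, 178, 118, 110, 109, 106, 103, 98, 99, 97, 102, 108, 112, 116, 115, 113, 116, 112]
105 [118, 116, 117, 118, 115, 114, 111, 110, 110, 135, 237, 248, 247, 248, 247, 179, 114, 107, 110, 109, 112, 114, 111, 113, 104, 103, 103, 101, 104, 104, 104, 102]
130 [226, 227, 228, 229, 227, 193, 181, 206, 224, 232, 233, 232, 231, 231, 230, 227, 223, 217, 176, 204, 217, 219, 219, 222, 224, 227, 226, 227, 228, 226, 225, 226]
160 [226, 227, 227, 228, 226, 226, 191, 197, 219, 227, 231, 233, 232, 231, 230, 228, 225, 218, 183, 189, 214, 219, 222, 223, 224, 226, 227, 227, 228, 227, 225, 225]
185 [225, 226, 226, 227, 228, 225, 191, 181, 207, 226, 233, 234, 232, 232, 230, 231, 226, 220, 201, 198, 218, 221, 223, 224, 225, 225
[... 298 characters left out ...]
64, 197, 213, 217, 218, 218, 219, 219, 219, 220, 220, 220, 221]
250 [211, 214, 216, 215, 216, 215, 217, 217, 216, 217, 217, 222, 244, 248, 249, 250, 204, 205, 216, 219, 217, 219, 219, 220, 220, 219, 220, 219, 215, 214, 210, 205]
[97, 92, 89, 87, 85, 87, 89, 90, 96, 116, 126, 126, 128, 130, 135, 141, 144, 145, 146, 145, 148, 148, 148, 148, 151, 150, 153, 153, 154, 155] [177, 173, 180, 165, 127, 166, 195, 210, 221, 222, 222, 222, 222, 221, 223, 221, 221, 222, 223, 222] [226, 225, 225, 221, 209, 216, 218, 217, 207, 208, 205, 204, 209, 216, 179, 162, 165, 181, 143, 144, 159, 203, 254, 250, 249, 246, 244, 242, 240, 220, 208, 210, 214, 216, 214]
[([322.0, 184.5], 0.89)]
[316.58257209 186.95215378]
```

```bash
python3 - <<'E'
from fit import *
from d import d
w=get_image("wrist")
A=atz(w,(320.0,117),.192);B=atz(w,(321.8,244.5),.192)
m=(A+B)/2;v=A-B;print(m,np.linalg.norm(v),np.degrees(np.arctan2(v[1],v[0]))-90)
C=atz(w,(320.2,95),.130);print(C)
M=rot(get_state()["ee_rot"]);print("campos rel tool mm",M.T@(np.array(w["position"])-get_state()["position"])*1000)
d(m[0],m[1],.187,np.degrees(np.arctan2(v[1],v[0])))
E
```

```text
[0.42396412 0.17809325 0.192     ] 0.1021402140199428 -22.592309879481505
[0.44991928 0.23997188 0.13      ]
campos rel tool mm [  69.1805341     0.82677123 -124.98296887]
now [0.4217 0.1741 0.3203] yaw 66.68 tilt 0.04 q [ 0.24  0.06  1.6  -0.    1.48  0.65] t 3.97 w 0.0548 F [1.  1.9 0.2]
d mm [  4.5   0.4 133.3] turn -0.73
```

Emit:
apply_moves --deltas '[55,4.5,0,60,-0.7,55,4.5,0,60,-0.7,55,4.5,0,100,-0.7,55,4.5,0,133,-0.7,55,4.5,0,133,-0.7,55,4.5,0,133,-0.7,25,4.5,0,133,-0.7,25,4.5,0,133,-0.7,25,4.5,0,133,-0.7,25,4.5,0,133,-0.7,25,4.5,0,133,-0.7,25,4.5,0,133,-0.7]' --squeeze 40

```text
clock: 4.97
position: [0.4238, 0.1788, 0.1877]
ee_rot: [0.0, 0.832, 0.555, 0.001]
contact_force: [-0.2, -0.5, 0.2]
width: 0.0251
gripper_force: 0.0
```

```bash
python3 - <<'E'
from fit import *
from d import d
w=get_image("wrist");save(w,"w2.png")
d(.42396,.1781,.187,67.4)
E
```

```text
now [0.4237 0.1788 0.1875] yaw 67.44 tilt 0.05 q [ 0.25  0.15  1.84 -0.    1.16  0.64] t 5.02 w 0.0253 F [ 0.7 -0.1 -0.2]
d mm [-0.6  0.6  0.5] turn 0.04
```

View pics/w2.png

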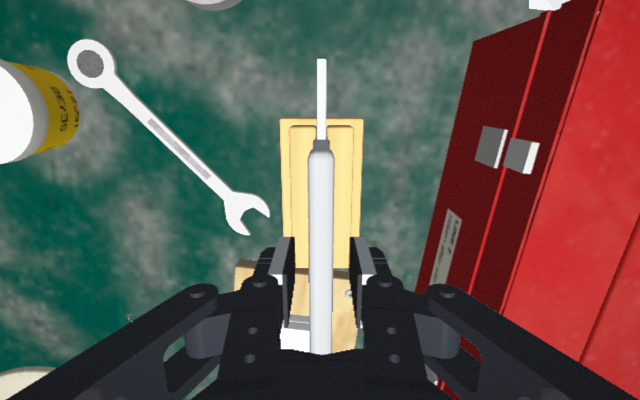

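Emit:
apply_moves --deltas '[0,0,0,0,0,0,0,0,0,0,0,0,0,0,0,0,0,0,0,0,0,0,0,0,0,0,0,0,-10,0,0,0,0,-20,0,0,0,0,-30,0,0,0,0,-40,0,0,0,0,-62,0,0,0,0,-62,0]' --squeeze 40

```text
clock: 5.93
position: [0.4255, 0.1793, 0.2524]
ee_rot: [0.001, 0.832, 0.555, 0.003]
contact_force: [1.0, 0.5, -2.1]
width: 0.0092
gripper_force: 39.6
```

```bash
python3 - <<'E'
from fit import *
from d import d
w=get_image("wrist");g=cv2.cvtColor(w["frame"],cv2.COLOR_RGB2GRAY)
d(.45,.395,.246,92.5)
S=get_image("scene");T=get_image("top")
h=place_of("board_handle",S)[0];k=place_of("board_handle",T)[0];print(h,k,tri([ray(S,h["point"]),ray(T,k["point"])]))
for q in["stand_seat"]:
  for _ in range(1):
    a=place_of(q,S);b=place_of(q,T);print(a[:2],b[:2])
def c(i,x,y,W,k): return cv2.resize(i["frame"][y:y+W,x:x+W,::-1],(k,k),interpolation=cv2.INTER_CUBIC)
cv2.imwrite("pics/c2.png",np.hstack([c(S,170,220,80,400),c(T,175,140,70,400)]))
E
```

```text
now [0.4249 0.1791 0.2508] yaw 67.44 tilt 0.27 q [ 0.25  0.1   1.73 -0.    1.31  0.64] t 5.98 w 0.009 F [ 0.3  0.3 -2.7]
d mm [209.  -59.6   5.2] turn -25.06Traceback (most recent call last):
  File "<stdin>", line 6, in <module>
IndexError: list index out of range
```

Emit:
apply_moves --deltas '[0,20,-6,4,-3,0,45,-14,5,-6,0,75,-24,5,-10,0,105,-35,5,-14,0,140,-45,5,-18,0,170,-55,5,-22,0,195,-65,5,-25,0,203,-68,5,-25,0,205,-70,5,-25,0,205,-70,5,-25]'

```text
clock: 7.02
position: [0.4367, 0.3947, 0.2427]
ee_rot: [-0.0, 0.692, 0.722, -0.002]
contact_force: [0.1, -0.6, -0.9]
width: 0.009
gripper_force: 39.5
```

```bash
python3 - <<'E'
from fit import *
from d import d
W=get_image("wrist");S=get_image("scene");T=get_image("top")
d(.566,.411,.246,92.5)
for im in (W,T,S): print([(np.round(x["point"],1).tolist(),round(x["score"],2)) for q in("stand_seat","board_handle") for x in place_of(q,im)[:2]])
print(proj(W,(.566,.411,.206)))
save(W,"w3.png");save(T,"t3.png");save(S,"s3.png")
def c(i,x,y,w,k): return cv2.resize(i["frame"][y:y+w,x:x+w,::-1],(k,k),interpolation=cv2.INTER_CUBIC)
cv2.imwrite("pics/c3.png",np.vstack([np.hstack([c(S,170,220,80,300),c(T,180,140,70,300)]),cv2.resize(W["frame"][...,::-1],(600,300))]))
E
```

```text
now [0.4373 0.3935 0.2438] yaw 92.37 tilt 0.09 q [ 0.61  0.3   1.48 -0.    1.36  0.57] t 7.17 w 0.0093 F [ 0.5  0.6 -1.7]
d mm [ 12.2 129.3  -2.4] turn -0.13
[([578.5, 214.6], 0.93), ([326.7, 273.6], 0.85), ([439.1, 152.1], 0.3)]
[([203.7, 172.9], 0.81), ([209.5, 219.7], 0.79), ([221.8, 189.3], 0.51)]
[([202.1, 253.4], 0.57), ([248.4, 264.6], 0.93)]
[575.54696572 216.51145812]
```

View pics/c3.png

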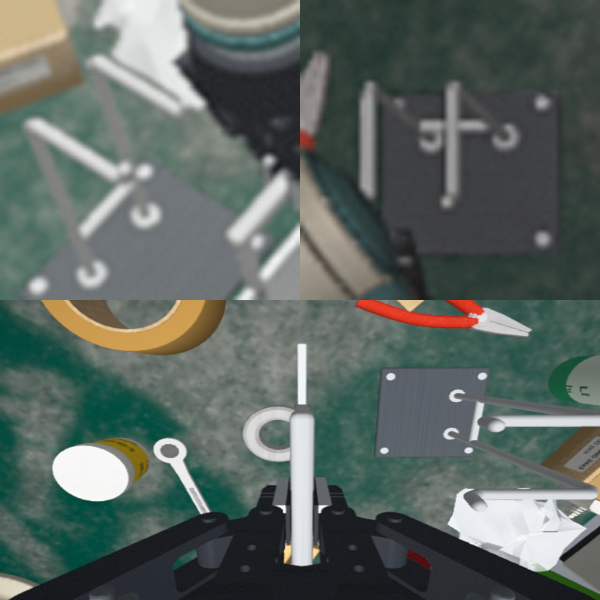

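```bash
python3 - <<'E'
from fit import *
from d import d
W=get_image("wrist");S=get_image("scene");T=get_image("top")
p=fit([(W,(-33,27,219),(524.8,166.7)),(W,(-33,-27,219),(503.5,262.7)),
(T,(42,27,204),(196.5,160)),(T,(42,-27,204),(215.8,160)),(T,(-33,-27,222),(214.5,187)),(W,(5,0,206),(578.5,214.6))],[.561,.411,.046])
c,s=np.cos(p[2]),np.sin(p[2]);y=90+np.degrees(p[2])
f=lambda x,yy:(p[0]+c*x-s*yy,p[1]+s*x+c*yy)
for x,z in((-.11,.246),(.005,.246),(.005,.212)): d(*f(x,0),z,y)
E
```

```text
[0.5624 0.4109 0.0138] yawdeg 0.79
[[0.5, -0.8], [0.7, 9.6], [-0.3, 0.4], [0.1, 0.6], [-0.9, -0.3], [-4.9, -0.1]]
now [0.4376 0.3947 0.2442] yaw 92.42 tilt 0.01 q [ 0.62  0.3   1.48 -0.    1.36  0.57] t 7.62 w 0.0091 F [-0.8  0.6 -1.6]
d mm [14.  15.4 -1.8] turn 1.63
now [0.4376 0.3947 0.2442] yaw 92.42 tilt 0.01 q [ 0.62  0.3   1.48 -0.    1.36  0.57] t 7.62 w 0.0091 F [-0.8  0.6 -1.6]
d mm [ 10.8 130.4  -1.8] turn 1.63
now [0.4376 0.3947 0.2442] yaw 92.42 tilt 0.01 q [ 0.62  0.3   1.48 -0.    1.36  0.57] t 7.62 w 0.0091 F [-0.8  0.6 -1.6]
d mm [ 10.8 130.4  32.2] turn 1.63
```

```bash
python3 - <<'E'
from fit import *
W=get_image("wrist");x0,y0,k=430,120,3
f=cv2.resize(W["frame"][120:300,430:640,::-1],None,fx=k,fy=k,interpolation=cv2.INTER_CUBIC)
for p,col in(([.5608,.4114,.0468],(0,0,255)),([.5624,.4109,.0138],(255,0,255))):
    c,s=np.cos(p[2]),np.sin(p[2])
    for l in((-33,27,222),(-33,-27,222),(-20,27,206),(-20,-27,206),(5,27,206),(5,-27,206),(45,27,8),(45,-27,8)):
        u=proj(W,[p[0]+(c*l[0]-s*l[1])/1e3,p[1]+(s*l[0]+c*l[1])/1e3,l[2]/1e3])
        print(l,u.round(1))
        q=(int((u[0]-x0)*k),int((u[1]-y0)*k));cv2.drawMarker(f,q,col,0,10,1)
cv2.imwrite("pics/c4.png",f)
E
```

```text
(-33, 27, 222) [523.8 169.4]
(-33, -27, 222) [506.  277.2]
(-20, 27, 206) [531.4 162.6]
(-20, -27, 206) [514.4 261.8]
(5, 27, 206) [582.2 162.3]
(5, -27, 206) [561.  261.6]
(45, 27, 8) [480.4 127.5]
(45, -27, 8) [474.2 177.2]
(-33, 27, 222) [529.6 168.2]
(-33, -27, 222) [507.6 276.3]
(-20, 27, 206) [536.4 162.4]
(-20, -27, 206) [515.8 261.6]
(5, 27, 206) [586.8 163.8]
(5, -27, 206) [562.  262.8]
(45, 27, 8) [482.5 129.5]
(45, -27, 8) [474.6 179. ]
```

View pics/c4.png

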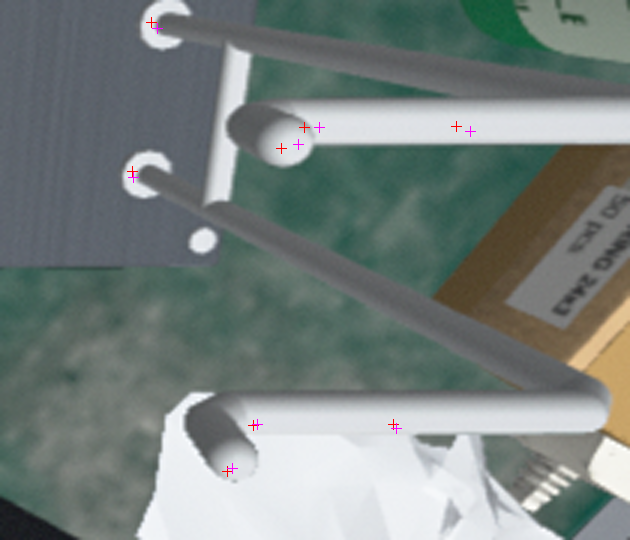

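```bash
python3 - <<'E'
from h import *
from d import d
p=[.5608,.4114,.0468]
c,s=np.cos(p[2]),np.sin(p[2]);y=90+np.degrees(p[2])
for x,z in((-.09,.245),(.005,.245),(.005,.213)): d(p[0]+c*x,p[1]+s*x,z,y)
E
```

```text
now [0.4376 0.3948 0.2441] yaw 92.43 tilt 0.01 q [ 0.62  0.3   1.48 -0.    1.36  0.57] t 7.67 w 0.009 F [-0.6 -0.9 -1.9]
d mm [11.  33.8 -0.9] turn -0.26
now [0.4376 0.3948 0.2441] yaw 92.43 tilt 0.01 q [ 0.62  0.3   1.48 -0.    1.36  0.57] t 7.67 w 0.009 F [-0.6 -0.9 -1.9]
d mm [ 11.4 128.8  -0.9] turn -0.26
now [0.4376 0.3948 0.2441] yaw 92.43 tilt 0.01 q [ 0.62  0.3   1.48 -0.    1.36  0.57] t 7.67 w 0.009 F [-0.6 -0.9 -1.9]
d mm [ 11.4 128.8  31.1] turn -0.26
```

Emit:
apply_moves --deltas '[0,5,10,-1,-0.3,0,11,25,-1,-0.3,0,11,45,-1,-0.3,0,11,65,-1,-0.3,0,11,85,-1,-0.3,0,11,105,-1,-0.3,0,11,120,-1,-0.3,0,11,129,-1,-0.3,0,11,129,-1,-0.3,0,11,129,-1,-0.3]'

```text
clock: 8.5
position: [0.5655, 0.4113, 0.2445]
ee_rot: [-0.0, 0.69, 0.724, -0.001]
contact_force: [-0.3, -0.3, -2.1]
width: 0.0092
gripper_force: 39.5
```

```bash
python3 d.py .5658 .4116 .213 92.7
```

```text
now [0.5655 0.4113 0.2445] yaw 92.72 tilt 0.1 q [0.53 0.47 1.21 0.   1.46 0.48] t 8.5 w 0.0092 F [-0.3 -0.3 -2.1]
d mm [ 0.3  0.4 31.5] turn 0.02
```

Emit:
apply_moves --deltas '[0,0,0,8,0,0,0,0,16,0,0,0,0,22,0,0,0,0,26,0,0,0,0,28,0,0,0,0,29,0,0,0,0,30,0,0,0,0,30,0,0,0,0,30,0]'

```text
clock: 9.25
position: [0.5661, 0.4115, 0.2153]
ee_rot: [0.0, 0.69, 0.724, 0.0]
contact_force: [-0.4, -0.1, -2.5]
width: 0.0095
gripper_force: 39.5
```

Emit:
apply_moves --deltas '[0,0,0,0.5,0,0,0,0,1,0,0,0,0,1.5,0,0,0,0,1.5,0,0,0,0,1.5,0]'

```text
clock: 9.67
position: [0.5659, 0.4114, 0.2135]
ee_rot: [0.0, 0.69, 0.724, -0.0]
contact_force: [-0.7, -0.5, -2.3]
width: 0.0091
gripper_force: 39.5
```

Emit:
apply_moves --deltas '[0,0,0,0.5,0,0,0,0,1,0,0,0,0,1.5,0,0,0,0,2,0,0,0,0,2,0,0,0,0,2,0]'

```text
clock: 10.17
position: [0.566, 0.4114, 0.2131]
ee_rot: [0.0, 0.69, 0.724, 0.001]
contact_force: [-2.2, -0.6, 4.8]
width: 0.0094
gripper_force: 40.6
```

Emit:
apply_moves --deltas '[0,0,0,-1,0,0,0,0,-1,0,14,0,0,-1,0,14,0,0,-1,0,20,0,0,-1,0,40,0,0,-1,0,40,0,0,-1,0,40,0,0,-1,0,40,0,0,-1,0,40,0,0,-1,0,40,0,0,-1,0,40,0,0,-1,0]'

```text
clock: 11.17
position: [0.5659, 0.4114, 0.2125]
ee_rot: [0.0, 0.69, 0.724, -0.0]
contact_force: [0.3, -1.1, 0.2]
width: 0.0398
gripper_force: 0.0
```

```bash
python3 - <<'E'
from fit import *
from d import d
W=get_image("wrist");S=get_image("scene")
save(W,"w5.png")
cv2.imwrite("pics/c5.png",np.hstack([cv2.resize(W["frame"][...,::-1],(480,300)),cv2.resize(S["frame"][210:330,150:270,::-1],(300,300),interpolation=cv2.INTER_CUBIC)]))
d(.566,.4114,.30,92.7)
E
```

```text
now [0.5659 0.4114 0.2126] yaw 92.74 tilt 0.01 q [ 0.53  0.48  1.27 -0.    1.39  0.48] t 11.27 w 0.0401 F [ 0.2  0.8 -0.2]
d mm [ -0.    0.1 -87.4] turn 0.04
```

View pics/c5.png

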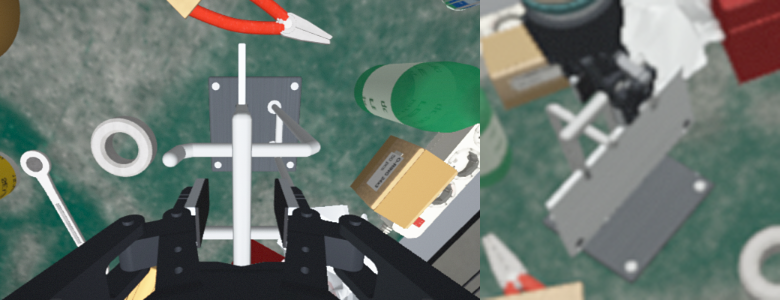

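```bash
python3 - <<'E'
from h import *
from d import d
T=get_image("top");S=get_image("scene")
a=place_of("clip",T);b=place_of("clip",S);g=place_of("clip_grip",T);e=place_of("clip_grip",S)
print([(np.round(x["point"],1).tolist(),round(x["score"],2)) for L in(a,b,g,e) for x in L[:2]])
X=atz(T,(438.8,227),.114);print(X,atz(S,(395,139),.114))
th=np.radians(-30);r=X[:2]-np.array([.4501,-.2296]);print("on strip frame",np.cos(th)*r[0]+np.sin(th)*r[1],-np.sin(th)*r[0]+np.cos(th)*r[1])
d(.566,.411,.36,92.7);d(X[0],X[1],.36,60)
E
```

```text
[([207.2, 172.2], 0.5), ([236.6, 174.1], 0.48)]
[ 0.44298908 -0.24944387  0.114     ] [ 0.43134349 -0.24357558  0.114     ]
on strip frame 0.003763698581404998 -0.020740755702576903
now [0.566  0.4114 0.2126] yaw 92.74 tilt 0.01 q [ 0.53  0.48  1.27 -0.    1.39  0.48] t 11.57 w 0.0401 F [-0.3 -0.1  0.3]
d mm [  -0.4    0.  -147.4] turn 0.04
now [0.566  0.4114 0.2126] yaw 92.74 tilt 0.01 q [ 0.53  0.48  1.27 -0.    1.39  0.48] t 11.57 w 0.0401 F [-0.3 -0.1  0.3]
d mm [-654.2 -154.4 -147.4] turn 32.74
```

Emit:
apply_moves --deltas '[40,0,0,-20,0,40,0,0,-50,0,40,0,0,-90,0,85,0,0,-130,0,85,0,0,-148,0,85,-655,-152,-148,32.7,85,-655,-152,-148,32.7,85,-655,-152,-148,32.7,85,-655,-152,-148,32.7,85,-655,-152,-148,32.7,85,-655,-152,-148,32.7,85,-655,-152,-148,32.7]'

```text
clock: 12.57
position: [0.5127, 0.1228, 0.3608]
ee_rot: [0.0, 0.866, 0.5, 0.0]
contact_force: [1.2, -0.4, 0.6]
width: 0.0852
gripper_force: 0.0
```

```bash
python3 d.py .4396 -.2478 .36 60 .4396 -.2478 .27 60
```

```text
now [0.5127 0.1228 0.3608] yaw 60.06 tilt 0.04 q [ 0.1   0.16  1.39 -0.    1.59  0.63] t 12.57 w 0.0852 F [ 1.2 -0.4  0.6]
d mm [-357.6  121.6    0.8] turn 0.06
now [0.5127 0.1228 0.3608] yaw 60.06 tilt 0.04 q [ 0.1   0.16  1.39 -0.    1.59  0.63] t 12.57 w 0.0852 F [ 1.2 -0.4  0.6]
d mm [-357.7  121.5   90.8] turn 0.06
```

Emit:
apply_moves --deltas '[85,-358,121.5,1,0,85,-358,121.5,1,0,85,-358,121.5,1,0,85,-358,121.5,1,0,85,-358,121.5,1,0,85,-358,121.5,1,0,85,-358,121.5,1,0,85,-358,121.5,1,0,85,-358,121.5,1,0,85,-358,121.5,40,0,85,-358,121.5,80,0,85,-358,121.5,80,0]'

```text
clock: 13.57
position: [0.4341, -0.2432, 0.272]
ee_rot: [-0.009, 0.866, 0.499, -0.004]
contact_force: [-1.9, 1.3, -1.0]
width: 0.0848
gripper_force: 0.0
```

Emit:
apply_moves --deltas '[85,0,0,0,0,85,0,0,0,0,85,0,0,0,0]'

```text
clock: 13.82
position: [0.4422, -0.2472, 0.284]
ee_rot: [0.003, 0.866, 0.501, 0.001]
contact_force: [-0.1, 0.1, 0.4]
width: 0.0848
gripper_force: 0.0
```

```bash
python3 - <<'E'
from h import *
from d import d
W=get_image("wrist");save(W,"w6.png")
d(.4396,-.2478,.27,60)
for q in("clip","clip_grip","clip_mouth"):print(q,[(np.round(x["point"],1).tolist(),round(x["score"],2)) for x in place_of(q,W)[:2]])
for z in (.114,.146):print(proj(W,(.4396,-.2478,z)))
E
```

```text
now [ 0.4421 -0.2471  0.2839] yaw 60.11 tilt 0.39 q [-0.65  0.15  1.58 -0.    1.4  -0.13] t 13.87 w 0.0851 F [ 0.4 -0.3  0.6]
d mm [-1.9 -1.9 13.9] turn 0.11
clip [([323.9, 176.9], 0.64)]
clip_grip [([319.8, 185.5], 0.97)]
clip_mouth [([322.6, 170.1], 0.93)]
[317.09550475 179.69661602]
[316.86962013 188.97897581]
```

View pics/w6.png

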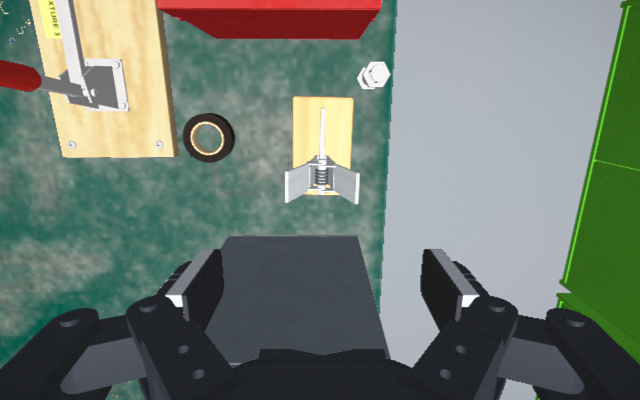

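```bash
python3 - <<'E'
from h import *
W=get_image("wrist");T=get_image("top");S=get_image("scene")
A=atz(W,(357,236),0);B=atz(W,(225,236),0);print(A,B,proj(T,A),proj(T,B),proj(S,A),proj(S,B))
for z in(.1,.15,.2,.25,.3):print(z,proj(T,[*A[:2],z]).round(),proj(T,[*B[:2],z]).round(),proj(S,[*B[:2],z]).round(),proj(W,[*A[:2],z]).round())
v=(A-B)[:2]/np.linalg.norm((A-B)[:2]);c=np.array([.4396,-.2478]);n=np.array([v[1],-v[0]]);print("dist clip to face",n@(c-A[:2]),v)
a=np.array([.4421,-.2471])
def at(p,z):return atz(W,p,z)
for p,z in(((321.5,192),.114),((323,110),.095),((288,170),.15),((288,202),.15),((357,170),.15),((359,203),.15)):print(p,at(p,z).round(4))
cv2.imwrite("pics/c7.png",np.hstack([cv2.resize(T["frame"][180:300,400:520,::-1],(300,300)),cv2.resize(W["frame"][80:240,240:400,::-1],(480,480),interpolation=cv2.INTER_CUBIC)[90:390]]))
E
```

```text
[ 0.43095615 -0.36171979  0.        ] [ 0.28130189 -0.27523223  0.        ] [466.36172888 234.14439768] [438.7516466  282.03001657] [408.26135733 144.05220962] [437.41644916 180.2027492 ]
0.1 [476. 232.] [447. 283.] [445. 158.] [367. 275.]
0.15 [481. 231.] [451. 284.] [448. 145.] [375. 303.]
0.2 [487. 230.] [456. 285.] [452. 132.] [386. 343.]
0.25 [493. 229.] [461. 286.] [457. 119.] [401. 402.]
0.3 [500. 228.] [466. 287.] [461. 104.] [427. 499.]
dist clip to face -0.10295837235247046 [ 0.86581329 -0.5003672 ]
(321.5, 192) [ 0.4361 -0.2585  0.114 ]
(323, 110) [ 0.4731 -0.1972  0.095 ]
(288, 170) [ 0.4272 -0.2211  0.15  ]
(288, 202) [ 0.4135 -0.2435  0.15  ]
(357, 170) [ 0.474  -0.2481  0.15  ]
(359, 203) [ 0.4626 -0.2728  0.15  ]
```

View pics/c7.png

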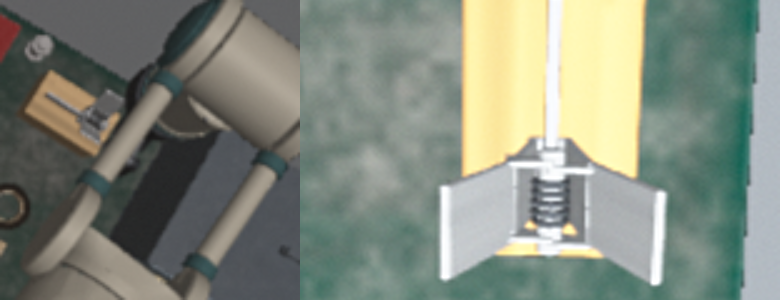

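```bash
python3 - <<'E'
from h import *
from d import d
W=get_image("wrist")
for z in(.14,.15,.155,.16,.17):
    a=atz(W,(287.7,187.5),z);b=atz(W,(360,189.7),z);print(z,np.linalg.norm(a-b).round(4),((a+b)/2).round(4),np.degrees(np.arctan2(*(b-a)[1::-1])).round(2), (np.linalg.norm(atz(W,(288.3,171.7),z)-atz(W,(288.3,203.3),z))).round(4))
p,q=atz(W,(323,110),.095),atz(W,(322.5,155),.095);v=p-q;print("strip yaw",np.degrees(np.arctan2(v[1],v[0])))
d(.4396,-.2478,.148,60)
E
```

```text
0.14 0.0594 [ 0.4419 -0.2498  0.14  ] -31.77 0.0268
0.15 0.0572 [ 0.4432 -0.2475  0.15  ] -31.77 0.0258
0.155 0.0561 [ 0.4438 -0.2463  0.155 ] -31.77 0.0253
0.16 0.055 [ 0.4445 -0.2451  0.16  ] -31.77 0.0248
0.17 0.0527 [ 0.4458 -0.2427  0.17  ] -31.77 0.0238
strip yaw 59.46864166939687
now [ 0.4403 -0.2463  0.281 ] yaw 60.06 tilt 0.05 q [-0.65  0.15  1.59 -0.    1.4  -0.13] t 14.22 w 0.0851 F [-0.1 -0.3  0.7]
d mm [ -1.6   0.  133. ] turn 0.06
```

```bash
python3 d.py .4436 -.2465 .146 59.7
```

```text
now [ 0.4403 -0.2463  0.281 ] yaw 60.06 tilt 0.05 q [-0.65  0.15  1.59 -0.    1.4  -0.13] t 14.22 w 0.0851 F [-0.1 -0.3  0.7]
d mm [  1.5   2.8 135. ] turn 0.36
```

Emit:
apply_moves --deltas '[85,1.5,2.8,20,0.4,85,1.5,2.8,45,0.4,85,1.5,2.8,65,0.4,85,1.5,2.8,75,0.4,85,1.5,2.8,75,0.4,85,1.5,2.8,75,0.4,85,1.5,2.8,75,0.4]'

```text
clock: 14.8
position: [0.4441, -0.2471, 0.2068]
ee_rot: [0.001, 0.868, 0.497, 0.0]
contact_force: [-0.2, -0.5, 0.2]
width: 0.0848
gripper_force: 0.0
```

```bash
python3 - <<'E'
from h import *
from d import d
W=get_image("wrist")
for q in("clip","clip_grip","clip_mouth"):
    for x in place_of(q,W)[:2]:
        print(q,np.round(x["point"],1),round(x["score"],2),[atz(W,x["point"],z).round(4).tolist() for z in(.078,.114,.146)])
d(.4436,-.2465,.146,59.7)
print(proj(W,(.4436,-.2465,.114)),proj(W,(.4436,-.2465,.155)))
g=cv2.cvtColor(W["frame"],cv2.COLOR_RGB2GRAY)
for r in (175,190,205,220,235):
    e=np.abs(cv2.Sobel(g,cv2.CV_32F,1,0))[r];print(r,[(int(c),int(g[r,c-3]),int(g[r,c+3])) for c in range(245,400) if e[c]>110 and e[c]>=e[c-2:c+3].max()])
E
```

```text
clip [321.3 205.7] 0.58 [[0.4384, -0.2588, 0.078], [0.4442, -0.2487, 0.114], [0.4494, -0.2397, 0.146]]
clip_grip [317.4 215.3] 0.87 [[0.4316, -0.2642, 0.078], [0.4384, -0.2533, 0.114], [0.4445, -0.2436, 0.146]]
clip_mouth [320.8 192.6] 0.74 [[0.4435, -0.2493, 0.078], [0.4486, -0.2405, 0.114], [0.4532, -0.2327, 0.146]]
now [ 0.4438 -0.2469  0.2067] yaw 59.63 tilt 0.13 q [-0.64  0.2   1.71 -0.    1.22 -0.11] t 15.0 w 0.0851 F [-1.   0.9 -0.6]
d mm [ 0.2 -0.5 60.7] turn -0.07
[318.8892585  203.54954573] [318.52529417 225.62492419]
175 [(284, 133, 238), (310, 243, 133), (314, 157, 241), (315, 131, 238), (322, 250, 243), (326, 218, 127), (330, 143, 242), (357, 241, 124)]
190 [(284, 132, 238), (292, 239, 144), (305, 195, 154), (315, 155, 243), (339, 254, 158), (346, 146, 244), (357, 240, 107)]
205 [(268, 112, 251), (273, 251, 200), (305, 193, 156), (312, 155, 106), (329, 108, 130), (335, 130, 171), (368, 177, 250), (372, 243, 124)]
220 [(269, 116, 249), (273, 248, 195), (302, 195, 255), (324, 233, 126), (335, 128, 171), (367, 174, 249), (372, 250, 118), (399, 86, 181)]
235 [(269, 115, 252), (274, 251, 198), (285, 194, 108), (352, 116, 178), (366, 173, 251), (371, 251, 122), (398, 103, 184)]
```

Emit:
apply_moves --deltas '[85,0,0,20,0,85,0,0,40,0,85,0,0,55,0,85,0,0,61,0,85,0,0,61,0,60,0,0,61,0,60,0,0,61,0,40,0,0,61,0,40,0,0,61,0,10,0,0,61,0,10,0,0,61,0,10,0,0,61,0]' --squeeze 30

```text
clock: 16.0
position: [0.4437, -0.2471, 0.1495]
ee_rot: [0.002, 0.868, 0.497, 0.0]
contact_force: [-5.7, 4.0, 25.6]
width: 0.0264
gripper_force: 28.2
```

Emit:
apply_moves --deltas '[0,0,0,0,0,0,0,0,0,0,0,0,0,0,0,0,0,0,0,0]'

```text
clock: 16.33
position: [0.4437, -0.2471, 0.1496]
ee_rot: [0.002, 0.868, 0.497, 0.0]
contact_force: [-5.8, 3.3, 24.1]
width: 0.0269
gripper_force: 28.1
```

```bash
python3 - <<'E'
from h import *
from d import d
d(.4436,-.2465,.146,59.7)
T=get_image("top");S=get_image("scene")
for im in(T,S):
  for q in("clip","clip_grip","clip_mouth","board_handle","board_edge_right"):print(q,[(np.round(x["point"],1).tolist(),round(x["score"],2)) for x in place_of(q,im)[:2]])
print([proj(i,(.4436,-.2465,.114)) for i in(T,S)])
E
```

```text
now [ 0.4437 -0.2471  0.1496] yaw 59.66 tilt 0.24 q [-0.64  0.25  1.8  -0.    1.08 -0.11] t 16.33 w 0.0269 F [-5.8  3.3 24.1]
d mm [ 0.5 -0.4  3.6] turn -0.04
clip [([436.8, 228.6], 0.65)]
clip_grip [([442.7, 222.1], 0.58)]
clip_mouth [([429.7, 231.7], 0.58)]
board_handle [([203.2, 174.2], 0.76)]
board_edge_right [([236.8, 174.7], 0.73)]
clip [([395.7, 145.9], 0.6)]
clip_grip [([393.0, 130.0], 0.72)]
clip_mouth [([391.8, 150.5], 0.63)]
board_handle [([210.9, 299.3], 0.39), ([226.0, 243.2], 0.25)]
board_edge_right [([213.4, 296.5], 0.45)]
[array([437.78509442, 226.76574909]), array([391.91832174, 136.75630269])]
```

Emit:
apply_moves --deltas '[0,0,0,-2,0,0,0,0,-4,0,0,0,0,-6,0,0,0,0,-8,0,0,0,0,-8,0,0,0,0,-8,0]'

```text
clock: 17.43
position: [0.4435, -0.2466, 0.1525]
ee_rot: [0.0, 0.868, 0.497, 0.0]
contact_force: [-0.4, 0.4, -1.6]
width: 0.0219
gripper_force: 31.9
```

Emit:
apply_moves --deltas '[0,0,0,-8,0,0,0,0,-18,0,0,0,0,-32,0,0,0,0,-50,0,0,0,0,-75,0,0,0,0,-100,0,0,0,0,-125,0,0,0,0,-150,0,0,0,0,-170,0,0,0,0,-180,0,0,0,0,-180,0,0,0,0,-180,0]'

```text
clock: 18.43
position: [0.4432, -0.2464, 0.3326]
ee_rot: [0.0, 0.868, 0.497, 0.0]
contact_force: [-0.3, 0.3, -0.7]
width: 0.0217
gripper_force: 31.8
```

```bash
python3 - <<'E'
from h import *
from d import d
T=get_image("top");S=get_image("scene");W=get_image("wrist")
save(T,"t8.png");save(S,"s8.png");save(W,"w8.png")
for n,im in zip("TSW",(T,S,W)):
  for q in("clip","clip_grip","clip_mouth"):
    P=get_state()["position"]
    print(n,q,[(np.round(x["point"],1).tolist(),round(x["score"],2)) for x in place_of(q,im)[:2]])
  print([proj(im,P+[0,0,z]).round(1).tolist() for z in(0,-.04,-.08)])
d(.569,.341,.36,92.7)
E
```

```text
T clip [([453.9, 222.7], 0.48)]
T clip_grip [([456.8, 222.2], 0.41)]
T clip_mouth [([447.8, 220.6], 0.61), ([202.6, 171.7], 0.36)]
[[457.6, 221.2], [453.4, 222.4], [449.5, 223.5]]
S clip [([404.3, 90.4], 0.62), ([224.8, 243.6], 0.54)]
S clip_grip [([403.9, 81.3], 0.64), ([405.7, 92.5], 0.46)]
S clip_mouth [([398.3, 102.4], 0.87)]
[[403.0, 76.3], [400.8, 88.7], [398.6, 100.4]]
W clip [([321.3, 232.6], 0.84)]
W clip_grip [([320.8, 258.5], 0.67)]
W clip_mouth []
[[321.2, 273.7], [321.5, 235.4], [321.7, 210.8]]
now [ 0.4433 -0.2464  0.3325] yaw 59.64 tilt 0.01 q [-0.64  0.14  1.48 -0.    1.52 -0.11] t 19.03 w 0.0218 F [-0.1 -0.3 -1.4]
d mm [ 570.4 -188.4  -27.5] turn -33.06
```

Emit:
apply_moves --deltas '[0,0,0,-15,0,0,0,0,-45,0,0,10,-3,-75,-1,0,30,-10,-88,-3,0,60,-20,-88,-6,0,95,-31,-88,-9,0,130,-43,-88,-12,0,165,-55,-88,-15,0,200,-66,-88,-18,0,235,-78,-88,-21,0,270,-89,-88,-24,0,305,-101,-88,-27]'

```text
clock: 20.03
position: [0.5104, 0.0696, 0.4208]
ee_rot: [0.0, 0.727, 0.687, 0.0]
contact_force: [1.3, -0.2, -0.3]
width: 0.022
gripper_force: 31.9
```

```bash
python3 d.py .5694 .3385 .42 92.7 .5694 .3385 .36 92.7
```

```text
now [0.5104 0.0696 0.4208] yaw 86.78 tilt 0.05 q [ 0.    0.14  1.28 -0.    1.73  0.06] t 20.03 w 0.022 F [ 1.3 -0.2 -0.3]
d mm [271.8  43.8   0.7] turn -5.92
now [0.5104 0.0696 0.4208] yaw 86.78 tilt 0.05 q [ 0.    0.14  1.28 -0.    1.73  0.06] t 20.03 w 0.022 F [ 1.3 -0.2 -0.3]
d mm [271.9  43.8  60.7] turn -5.92
```

Emit:
apply_moves --deltas '[0,30,5,0,-1,0,65,11,0,-2,0,100,17,0,-3,0,135,22,0,-4,0,170,28,0,-5,0,205,33,5,-6,0,235,39,20,-6,0,258,43,35,-6,0,270,44,50,-6,0,272,44,60,-6,0,272,44,60,-6,0,272,44,60,-6]'

```text
clock: 21.03
position: [0.5699, 0.3359, 0.3602]
ee_rot: [0.0, 0.691, 0.723, -0.001]
contact_force: [-0.6, -0.4, -0.9]
width: 0.0222
gripper_force: 31.9
```

Emit:
apply_moves --deltas '[0,0,0,0,0,0,0,0,0,0]'

```text
clock: 21.2
position: [0.5706, 0.3357, 0.3624]
ee_rot: [0.001, 0.691, 0.723, 0.001]
contact_force: [-0.0, -1.0, -0.1]
width: 0.0218
gripper_force: 31.9
```

```bash
python3 - <<'E'
from h import *
from d import d
W=get_image("wrist");save(W,"w9.png");P=get_state()["position"]
d(.5694,.3385,.36,92.7)
for q in("clip","clip_grip","clip_mouth","board_handle","board_edge_left","board_edge_right"):
    print(q,[(np.round(x["point"],1).tolist(),round(x["score"],2)) for x in place_of(q,W)[:2]])
yx=np.array([-.0478,.9989]);H=np.array([.5659,.4114])
for n,o,z in(("handle",0,.213),("barL",.052,.22),("barR",-.052,.22),("edL",.07,.156),("edR",-.07,.156),("plateL",.09,.156),("plateR",-.09,.156)):
    print(n,proj(W,[*(H+yx*o),z]).round(1))
print([proj(W,P+[0,0,z]).round(1).tolist() for z in(0,-.044,-.08)])
g=cv2.cvtColor(W["frame"],cv2.COLOR_RGB2GRAY);E=np.abs(cv2.Sobel(g,cv2.CV_32F,1,0))
for r in (20,35,60,90,120,150,170,190,205,215,225,235):
    e=E[r];print(r,[(int(c),int(g[r,c-3]),int(g[r,c+3])) for c in range(270,375) if e[c]>110 and e[c]>=e[c-2:c+3].max()])
E
```

```text
now [0.5705 0.3358 0.3623] yaw 92.56 tilt 0.16 q [ 0.43  0.38  1.08 -0.    1.68  0.38] t 21.25 w 0.0223 F [-1.1  0.1  0.1]
d mm [ 2.8 -1.   2.3] turn -0.14
clip [([322.2, 234.1], 0.82), ([321.0, 256.0], 0.59)]
clip_grip [([319.2, 257.3], 0.85)]
clip_mouth [([319.1, 91.7], 0.41)]
board_handle [([321.1, 93.1], 0.91)]
board_edge_left [([319.5, 10.5], 0.56)]
board_edge_right [([316.2, 165.8], 0.69)]
handle [319.   88.8]
barL [318.5  12.5]
barR [319.3 156.4]
edL [318.8   7.6]
edR [319.6 163.6]
plateL [318.7 -18. ]
plateR [319.7 182.9]
[[320.7, 270.7], [320.7, 230.5], [320.7, 209.2]]
20 [(313, 79, 221), (326, 215, 86)]
35 [(313, 79, 222), (326, 217, 95)]
60 [(314, 94, 226), (326, 219, 96)]
90 [(314, 96, 228), (326, 220, 97), (352, 96, 227), (358, 227, 99)]
120 [(271, 87, 170), (277, 170, 106), (282, 105, 182), (315, 210, 231), (325, 228, 212), (374, 178, 95)]
150 [(314, 93, 227), (326, 223, 89)]
170 [(317, 88, 246), (323, 246, 102)]
190 [(360, 107, 241)]
205 [(284, 96, 140), (328, 128, 96), (358, 186, 237)]
215 [(284, 107, 136), (298, 141, 105), (322, 225, 127), (326, 164, 102), (353, 127, 130), (358, 171, 244)]
225 [(284, 107, 145), (297, 138, 104), (310, 93, 85), (327, 89, 53), (336, 37, 101), (353, 124, 123), (363, 115, 217), (366, 141, 236)]
235 [(310, 92, 86), (336, 37, 102), (354, 117, 234), (362, 233, 205)]
```

```bash
python3 d.py .5696 .3385 .262 92.7
```

```text
now [0.5702 0.3365 0.3609] yaw 92.62 tilt 0.03 q [ 0.43  0.38  1.08 -0.    1.68  0.38] t 21.55 w 0.0218 F [-0.4  0.6 -0.7]
d mm [ 2.  -0.6 98.9] turn -0.08
```

Emit:
apply_moves --deltas '[0,1.5,-0.5,15,0,0,1.5,-0.5,35,0,0,1.5,-0.5,55,0,0,1.5,-0.5,73,0,0,1.5,-0.5,86,0,0,1.5,-0.5,94,0,0,1.5,-0.5,99,0,0,1.5,-0.5,99,0,0,1.5,-0.5,99,0]'

```text
clock: 22.3
position: [0.5699, 0.3383, 0.2621]
ee_rot: [0.0, 0.691, 0.723, 0.0]
contact_force: [-0.2, 0.8, -0.4]
width: 0.022
gripper_force: 31.9
```

```bash
python3 - <<'E'
from h import *
from d import d
W=get_image("wrist");save(W,"w10.png");S=get_image("scene");P=get_state()["position"]
d(.5696,.3385,.214,92.7)
for n,im in(("W",W),("S",S)):
  for q in("clip","clip_grip","clip_mouth","board_handle","board_edge_right"):
    print(n,q,[(np.round(x["point"],1).tolist(),round(x["score"],2)) for x in place_of(q,im)[:2]])
  print([proj(im,P+[0,0,z]).round(1).tolist() for z in(-.012,-.044,-.08)],proj(im,[.5659,.4114,.213]),proj(im,[.5694,.3415,.156]))
g=cv2.cvtColor(W["frame"],cv2.COLOR_RGB2GRAY);E=np.abs(cv2.Sobel(g,cv2.CV_32F,1,0))
for r in (20,60,100,130,145,160,170,180,190,200,210,220,230,240):
    e=E[r];print(r,[(int(c),int(g[r,c-3]),int(g[r,c+3])) for c in range(270,375) if e[c]>80 and e[c]>=e[c-2:c+3].max()])
E
```

```text
now [0.5701 0.3385 0.2627] yaw 92.64 tilt 0.12 q [ 0.43  0.4   1.28 -0.    1.46  0.38] t 22.4 w 0.022 F [-0.1  0.3 -0.8]
d mm [ 0.  -0.6 48.7] turn -0.06
W clip [([320.6, 235.8], 0.73)]
W clip_grip [([320.6, 261.7], 0.95)]
W clip_mouth []
W board_handle [([322.4, 94.5], 0.95)]
W board_edge_right [([318.1, 193.7], 0.94)]
[[321.3, 258.1], [321.3, 230.9], [321.3, 209.5]] [319.46153567  89.08930796] [320.43921663 193.48474647]
S clip [([223.0, 226.8], 0.73)]
S clip_grip []
S clip_mouth [([221.9, 235.3], 0.74)]
S board_handle [([201.5, 245.9], 0.76)]
S board_edge_right [([225.1, 242.4], 0.83)]
[[218.1, 215.7], [220.3, 224.2], [222.6, 233.2]] [199.15219122 248.38471006] [223.60237572 240.68722015]
20 [(310, 77, 213), (330, 207, 95)]
60 [(311, 96, 219), (330, 217, 97), (355, 100, 229), (362, 228, 103)]
100 [(311, 97, 220), (330, 216, 99), (362, 99, 226), (370, 227, 101)]
130 [(284, 72, 98), (311, 97, 220), (330, 215, 100)]
145 [(310, 226, 203), (331, 206, 227)]
160 [(312, 85, 223), (330, 218, 101)]
170 [(312, 93, 224), (330, 217, 87)]
180 [(312, 94, 222), (329, 222, 98)]
190 [(312, 87, 222), (329, 222, 94)]
200 [(283, 74, 156), (289, 156, 106), (317, 96, 249), (324, 247, 97), (356, 130, 121), (374, 114, 239)]
210 [(284, 82, 138), (294, 140, 104), (314, 105, 223), (328, 219, 102), (353, 127, 137), (356, 133, 120), (371, 119, 243)]
220 [(284, 109, 146), (297, 143, 103), (304, 104, 94), (310, 94, 82), (314, 47, 225), (327, 229, 108), (331, 101, 215), (338, 221, 102), (345, 103, 128), (353, 127, 133), (370, 99, 241)]
230 [(284, 107, 155), (296, 139, 101), (310, 111, 87), (313, 83, 94), (331, 85, 104), (355, 125, 112), (369, 118, 239)]
240 [(295, 98, 102), (310, 108, 86), (331, 83, 92), (351, 102, 100), (366, 119, 244)]
```

Emit:
apply_moves --deltas '[0,1,0,5,0,0,1,0,12,0,0,1,0,19,0,0,1,0,26,0,0,1,0,33,0,0,1,0,39,0,0,1,0,44,0,0,1,0,47,0,0,1,0,48.5,0,0,1,0,48.5,0,0,1,0,48.5,0]'

```text
clock: 23.82
position: [0.5697, 0.3393, 0.2133]
ee_rot: [0.0, 0.691, 0.723, 0.0]
contact_force: [-0.1, -0.7, -1.0]
width: 0.0222
gripper_force: 31.9
```

```bash
python3 - <<'E'
from h import *
from d import d
W=get_image("wrist");S=get_image("scene");T=get_image("top");P=get_state()["position"]
d(.5696,.3385,.214,92.7)
for n,im in(("W",W),("S",S),("T",T)):
  for q in("clip","clip_grip","clip_mouth","board_handle","board_edge_right"):
    print(n,q,[(np.round(x["point"],1).tolist(),round(x["score"],2)) for x in place_of(q,im)[:2]])
  print([proj(im,P+[0,0,z]).round(1).tolist() for z in(-.012,-.044,-.08)],proj(im,[.5659,.4114,.213]),proj(im,[.5694,.3415,.156]))
g=cv2.cvtColor(W["frame"],cv2.COLOR_RGB2GRAY);E=np.abs(cv2.Sobel(g,cv2.CV_32F,1,0))
for r in (20,100,160,200,210,220,225,230,235,240):
    e=E[r];print(r,[(int(c),int(g[r,c-3]),int(g[r,c+3])) for c in range(270,375) if e[c]>80 and e[c]>=e[c-2:c+3].max()])
E
```

```text
now [0.5698 0.3393 0.2135] yaw 92.64 tilt 0.05 q [ 0.43  0.43  1.36 -0.    1.35  0.39] t 23.97 w 0.0218 F [ 0.   0.2 -0.5]
d mm [-0.8 -0.2 -0.5] turn -0.06
W clip [([321.2, 91.8], 0.58), ([320.3, 230.9], 0.56)]
W clip_grip []
W clip_mouth []
W board_handle [([319.2, 95.5], 0.85)]
W board_edge_right []
[[321.0, 257.9], [321.0, 230.7], [321.1, 209.4]] [319.22308625  88.40964513] [320.56979589 218.22617272]
S clip [([229.3, 238.9], 0.79), ([383.8, 167.7], 0.64)]
S clip_grip [([222.9, 227.2], 0.79)]
S clip_mouth []
S board_handle [([199.4, 248.6], 0.66)]
S board_edge_right [([222.4, 242.6], 0.62), ([222.1, 229.8], 0.61)]
[[221.3, 228.9], [223.3, 236.8], [225.5, 245.2]] [199.15219122 248.38471006] [223.60237572 240.68722015]
T clip [([235.9, 174.7], 0.38)]
T clip_grip [([233.7, 173.2], 0.48), ([234.3, 171.6], 0.43)]
T clip_mouth [([233.3, 176.1], 0.46)]
T board_handle []
T board_edge_right []
[[232.0, 173.8], [233.9, 175.7], [236.0, 177.8]] [204.64482314 173.80605357] [233.95489508 176.60988687]
20 [(307, 170, 212), (334, 203, 167)]
100 [(307, 94, 213), (334, 210, 94), (369, 98, 226)]
160 [(307, 229, 208), (335, 202, 228)]
200 [(283, 77, 156), (289, 156, 103), (308, 84, 211), (333, 216, 95), (356, 130, 120)]
210 [(284, 82, 141), (293, 143, 103), (309, 107, 219), (333, 215, 102), (353, 128, 140), (356, 134, 120)]
220 [(284, 78, 146), (297, 144, 104), (304, 102, 100), (309, 103, 218), (332, 219, 217), (338, 217, 102), (344, 102, 130), (353, 126, 127)]
225 [(284, 88, 145), (297, 141, 103), (309, 98, 215), (333, 217, 108), (345, 102, 128), (353, 125, 132)]
230 [(284, 87, 156), (296, 143, 103), (313, 65, 219), (329, 213, 93), (355, 129, 119)]
235 [(288, 97, 138), (310, 95, 89), (331, 86, 112), (338, 114, 102)]
240 [(295, 100, 105), (310, 113, 87), (331, 85, 108), (351, 104, 106), (362, 103, 129)]
```

Emit:
apply_moves --deltas '[0,0,0,0,0,0,0,0,0,0,0,0,0,0,0,0,0,0,0,0,0,0,0,0,0,0,0,0,0,0]'

```text
clock: 25.22
position: [0.5696, 0.3392, 0.213]
ee_rot: [0.0, 0.691, 0.723, -0.0]
contact_force: [0.2, -0.2, -1.3]
width: 0.0216
gripper_force: 31.9
```

```bash
python3 -c "
from rig import *
s=get_state();print(s['contact_force'],s['width'],s['qd'])
print(sign_off())"
```

```text
[ 0.17418663 -0.20596875 -1.25058791] 0.021619207960287348 [-0.00090252  0.00077017  0.00037293 -0.00177748 -0.00064402 -0.00018943]
the job is handed in; nothing more can be done
None
```

I handed the job in at about 25 s with the board hanging on both prongs and the clip held squeezed open over its top edge on the -y side. No contact showed on the force reading, but sign-off returned no verdict, so I don't know if it passed.

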